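Show the jar's label to the pantry scanner

ROBOT

A 7-joint arm with a two-finger parallel gripper is mounted at the origin on the work surface. World frame = base frame: x ahead of the robot, y to its left, z up, the work surface at z = 0. Lengths are in m, angles in rad, forces in N, time in s.
With the tool pointing down it reaches from about 0.425 to 0.925 m from the base axis. Payload 6.8 kg.
Tool frame: the origin (TCP) lies at the very end of the fingers, on their centre line; the grasp point (between the pads) lies bot.grip_depth behind it (bot.grip_depth is the distance from the TCP to the grasp point, in m); z points along the fingers, y is the line along which they close (so a half turn about z gives the same grasp; the last joint's range is limited). The gripper opens to 85 mm and grips with 20 to 120 N. Pads are 22 mm wide; open, the fingers measure 114 mm over their backs; the gripper's body (76 mm by 85 mm) begins 54 mm behind the grasp point. The pads swing forward as they close: fully open they stand 13 mm farther back than shut.
Start: joints at [1.086, 0.477, 0.022, 1.555, -0.011, 1.109, -0.083], TCP at [0.248, -0.628, 0.231] pointing down, gripper open.
Joint ranges: [-2.96, 2.96], [-0.34, 2.1], [-1.41, 1.46], [0.24, 2.44], [-1.37, 4.51], [0.17, 1.92], [-2.96, 2.96]. Speed limits (rad/s): [2.39, 2.39, 3.14, 3.14, 3.14, 3.14, 3.14].

INTERFACE

Orientations are given as a unit quaternion [w, x, y, z].
In Python, from station import bot gives the robot as it stands.
- The arm moves only by the tool send_rows, never from a script. Its arguments are lists of equal length, an entry for each row: "slide": the shift along the tool's x, y, z in mm, a list of three; "roll": the turn about the tool's z in degrees; "claw": the opening, from 0 (shut) to 1 (fully open). A call has exactly 8 rows; each row is the pose to reach, as a shift and turn from the pose commanded when the call began, along the tool's axes at that moment; what a row does not reach only later rows make up. A row lasts 1/12 s, in which the tool goes at most 41.7 mm and 7.16 degrees, less where a joint would pass 70% of its speed; a pose out of reach is approached as far as the arm can. A call with a gripper value outside its range is refused whole. The fingers move at their own pace and stop on an object; "force" is the grip in N (left out, the last holds). Time passes only in rows, so rows that repeat a pose let the fingers close, or fill a call up. It gives the time, the measured TCP pose, the force, the opening and the grip force at its end, in the units of the state.
- bot.get_obs(): the state, without advancing time (a new reading comes with each control period).
- bot.read_camera(name): name is "side" or "top" or "wrist"; returns the picture (480x640x3 uint8, red, green, blue); there is no depth.
- bot.camera_model(name): a dict with "camera_matrix" (3x3 intrinsics, pixels), "camera_from_world" (4x4, takes a point from world to camera coordinates). Camera axes: x right, y down, z forward; pixel columns grow to the right and rows downward; lengths in m; the calibration is good to about 2 mm. A picture is of the moment at which its call begins: read the wrist's pose just before it. camera_model takes no time and is no camera call; for the wrist camera it gives the pose at the moment of the call.
- bot.hand_in(): hands the job in; it is judged then, once.
The state is a dict: "t": time; "q": joint angles; "joint_vel": joint speeds; "joint_torque": joint torques, N m; "eef_pos": TCP position; "tool_rot": TCP orientation; "contact_force": force on the tool from outside, world axes, zero at the start; "torque": the same for the moment, N m; "gripper_width": opening from 0.0 (shut) to 1.0 (fully open); "grasp_force": force on a finger pad.
Only numpy, scipy, OpenCV 4.12 (cv2) and the standard library are available. Lean on these libraries where they do the work, as an engineer would, in place of code of your own. Each camera call takes 0.05 s, during which the arm holds its last target. There are 200 camera calls.

TASK

Log the green jar with the pantry scanner: without touching the jar itself, turn the bamboo turntable by its pegs until the jar's white label squarely faces the scanner's window, and only then slide the blue shutter grip fully along to its end stop so that the window is uncovered. Leave the jar standing near the middle of the turntable with its label still facing the window, and do not disturb the other things on the shelf.

Things in the scene. Friction and masses are not known exactly. Their poses are not given: they have to be found in the camera images.
- jar: Squat green ceramic jar, 72 mm diameter, 86 mm tall with its cork, standing loose near the centre of the turntable disc. Origin at the centre of its underside, z up; its +x axis points out through the middle of the white label (an white stripe over the shoulder and the cork top also runs from the axis towards the label).
- jar_label (a point): Middle of the white label on the jar's side, 36 mm from the jar's axis and 36 mm above its underside.
- turntable: Bamboo turntable, fixed to the shelf. Origin on its vertical turning axis, at the surface. The disc is 224 mm in diameter, its top 24 mm above the surface; four upright pegs (14 mm diameter, 75 mm tall, tops 99 mm above the surface) stand on it 95 mm from the axis, 90 degrees apart.
- disc (a joint): Turning angle of the turntable disc (rad), growing counter-clockwise seen from above; it turns freely both ways with light friction and stays where left.
- scanner: Grey scanner block fixed to the shelf beside the turntable, 80 mm (x) by 150 mm (y) by 85 mm tall. Origin at the centre of its underside. Its dark red window is in the upright face at -x (40 mm from the origin) and looks along -x at the turntable's axis.
- scanner_window (a point): Centre of the scanner's window (40 by 36 mm), on the scanner's front face, 55 mm above the surface.
- shutter (a joint): Travel of the white shutter (m): 0 covers the window, 0.05 is the end stop with the window uncovered; it slides along the scanner's +y towards a red stop block and needs about 2 N.
- shutter_grip (a point): Centre of the top of the blue grip that moves the shutter, on top of the scanner: 26 mm (scanner x) by 14 mm (scanner y), standing 29 mm above the scanner's top, its top 114 mm above the surface.
- jug: White plastic measuring jug, 92 mm across, 115 mm tall, handle at its +y; bystander. Origin at the centre of its underside.
- can_opener: Steel can opener lying flat, about 200 mm long along its x, 27 mm high; bystander. Origin about 160 mm from the handle ends, 2 mm below its underside.
- bamboo_lid: Round bamboo lid with a knob, 110 mm diameter, 32 mm high; bystander. Origin at the centre of its underside.
- food_can: Steel food can, 72 mm diameter, 95 mm tall; bystander. Origin at the centre of its underside.
- amber_jar: Amber glass jar with a cork-coloured cap, 68 mm diameter, 100 mm tall; bystander. Origin at the centre of its underside.
- peg0 (a point): Centre of the top of one turntable peg (at disc angle 0 on the turntable's +x).
- peg1 (a point): Centre of the top of one turntable peg (90 degrees counter-clockwise from peg0).
- peg2 (a point): Centre of the top of one turntable peg (180 degrees counter-clockwise from peg0).
- peg3 (a point): Centre of the top of one turntable peg (270 degrees counter-clockwise from peg0).

How it is judged:
By the outcome, as a careful person would: the job done as asked, in the order asked, and still so for the second after the job is handed in, with the robot touching nothing.
It also fails if it takes over 64 s, if anything falls off the work surface, if the arm or the gripper's body presses on something with over 40 N, if the wrist force passes 120 N, or if a joint passes its speed limit or range.

## Working session

There is one attempt and no reset: what is moved stays moved. The work goes in short steps, Python scripts to look and compute and a tool call to move; the robot and the scene stay as the last step left them, time stands still between calls to the robot, and variables do not carry over. Pictures are saved under pics/ and viewed, at most 10 in all, crops included, and the job is handed in when it is done.

Besides the shell and the picture viewer there is one more tool, called after "Request:" as name([rows], argument=value, ...), one row to a line, values as JSON. send_rows: Moves the arm, as the interface text tells. Its arguments: {"type":"object","properties":{"slide":{"type":"array","items":{"type":"array","items":{"type":"number"}}},"roll":{"type":"array","items":{"type":"number"}},"claw":{"type":"array","items":{"type":"number"}},"force":{"type":"number"}},"required":["slide","roll","claw"]}

```bash
mkdir -p pics; python3 - <<'E'
from station import bot
import cv2,numpy as np
o=bot.get_obs();print({k:np.round(v,3).tolist() for k,v in o.items()},bot.grip_depth)
for n in("top","side"):
    cv2.imwrite(f"pics/{n}0.png",bot.read_camera(n)[:,:,::-1]);m=bot.camera_model(n);print(n,np.round(m["camera_matrix"],1).tolist(),np.round(m["camera_from_world"],3).tolist())
E
```

```text
{'t': 0.0, 'q': [1.086, 0.478, 0.022, 1.556, -0.012, 1.109, -0.083], 'joint_vel': [0.0, -0.001, -0.0, 0.002, 0.002, 0.001, -0.0], 'joint_torque': [0.001, -59.644, 1.608, -28.119, 0.013, 0.009, -0.0], 'eef_pos': [0.248, -0.627, 0.23], 'tool_rot': [-0.001, 0.982, 0.187, -0.0], 'contact_force': [0.152, 0.553, -0.108], 'torque': [0.016, 0.016, -0.018], 'grasp_force': 0.0, 'gripper_width': 1.0} 0.0187
top [[459.7, 0.0, 323.0], [0.0, 459.7, 236.7], [0.0, 0.0, 1.0]] [[0.01, -1.0, 0.025, -0.036], [-0.987, -0.014, -0.16, 0.572], [0.161, -0.023, -0.987, 1.089], [0.0, 0.0, 0.0, 1.0]]
side [[531.0, 0.0, 312.1], [0.0, 531.0, 236.7], [0.0, 0.0, 1.0]] [[-0.851, -0.524, -0.004, 0.478], [-0.347, 0.57, -0.745, 0.272], [0.393, -0.633, -0.667, 0.962], [0.0, 0.0, 0.0, 1.0]]
```

View pics/top0.png

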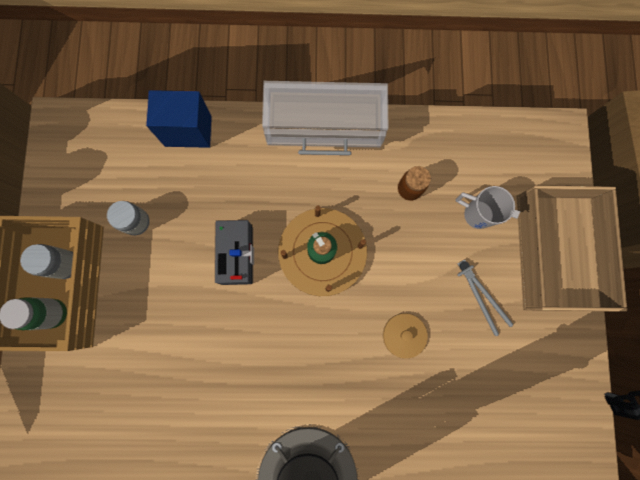

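View pics/side0.png

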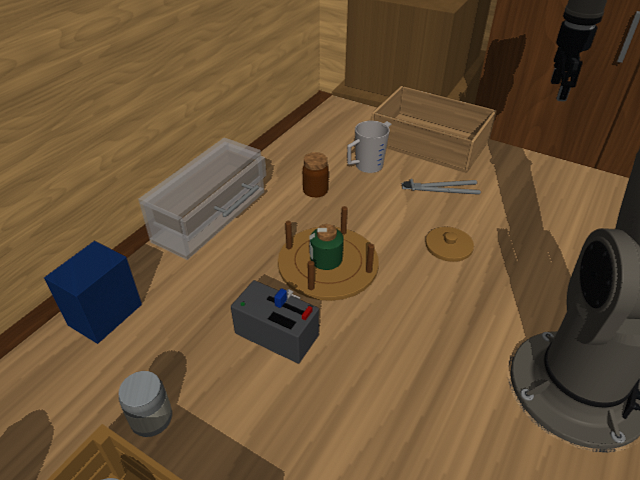

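Top: turntable about (322,250), pegs near (318,211), (363,243), (328,289), (284,254); jar's stripe points up-left; scanner about (235,252) to its left with the grip at (236,253) and the red stop below it. Side view shows the same; now enlarged crops of both.

```bash
python3 - <<'E'
import cv2,numpy as np
a=cv2.imread("pics/top0.png")[195:305,205:375];b=cv2.imread("pics/side0.png")[195:365,225:385]
a=cv2.resize(a,None,fx=4,fy=4,interpolation=2);b=cv2.resize(b,None,fx=3.4,fy=3.4,interpolation=2)
cv2.imwrite("pics/topc.png",a);cv2.imwrite("pics/sidec.png",b)
E
```

```text
(no output)
```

View pics/topc.png

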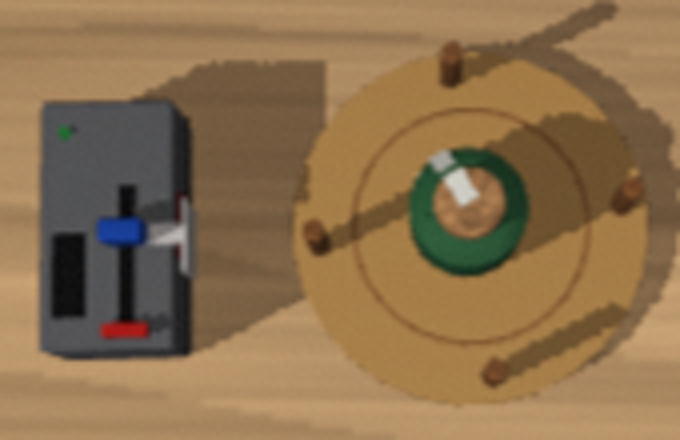

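View pics/sidec.png

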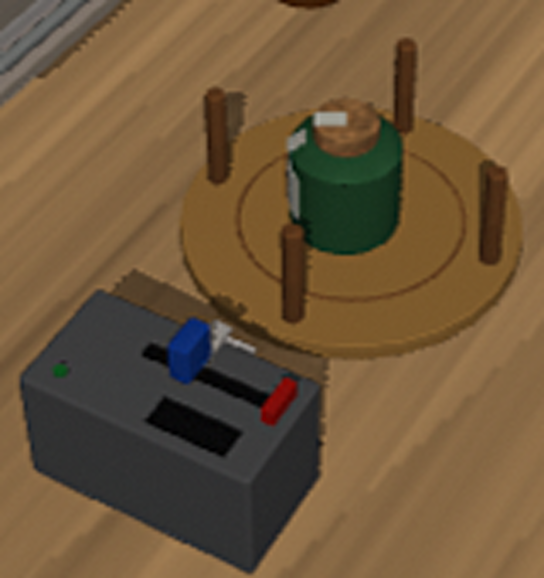

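Crops show label stripe pointing up-left (crop (437,160) from cork centre (468,203)); peg tops near crop (451,50), (634,180), (495,365), (313,230). Blue grip top about (120,225), red stop (124,330).

```bash
cat >h.py <<'E'
import cv2,numpy as np
def ray(m,p):
    T=m["camera_from_world"];R=T[:3,:3];C=-R.T@T[:3,3]
    return C,R.T@np.linalg.inv(m["camera_matrix"])@np.array([p[0],p[1],1.])
def onz(m,p,z):
    C,d=ray(m,p);return C+d*(z-C[2])/d[2]
def tri(m1,p1,m2,p2):
    P=[np.asarray(m["camera_matrix"])@np.asarray(m["camera_from_world"])[:3] for m in(m1,m2)]
    X=cv2.triangulatePoints(P[0],P[1],np.float64(p1),np.float64(p2)).ravel();return X[:3]/X[3]
def blobs(mask,amin=3):
    n,l,s,c=cv2.connectedComponentsWithStats(mask.astype(np.uint8));return [(s[i,4],c[i],s[i,:4]) for i in range(1,n) if s[i,4]>=amin],l
E
python3 - <<'E'
from station import bot
from h import *
np.set_printoptions(precision=4,suppress=True)
mt,ms=bot.camera_model("top"),bot.camera_model("side")
t=cv2.imread("pics/top0.png");s=cv2.imread("pics/side0.png")
tc=lambda x,y:(205+x/4-.4,195+y/4-.4); sc=lambda x,y:(225+x/3.4-.4,195+y/3.4-.4)
for n,a,b in[("A",(451,50),(214,93)),("B",(634,180),(405,44)),("C",(493,365),(495,167)),("D",(313,229),(292,229))]:
    print(n,"tri",tri(mt,tc(*a),ms,sc(*b)),"z.099 top",onz(mt,tc(*a),.099),"side",onz(ms,sc(*b),.099))
def hsv(i): return np.moveaxis(cv2.cvtColor(i,cv2.COLOR_BGR2HSV).astype(int),2,0)
for nm,i,m,(x0,y0,x1,y1) in[("top",t,mt,(205,195,375,305)),("side",s,ms,(225,195,385,365))]:
    h,S,v=hsv(i);roi=np.zeros(h.shape,bool);roi[y0:y1,x0:x1]=1
    for c,k,z in[("blue",(h>100)&(h<130)&(S>150),.114),("red",((h<8)|(h>172))&(S>180)&(v>90),.1),("white",(S<60)&(v>140),.11),("cork",(h>5)&(h<16)&(S>90)&(v>90),.11),("green",(h>60)&(h<90)&(S>100),.06)]:
        for a,cc,bx in blobs(k&roi,6)[0]: print(nm,c,a,cc,bx,onz(m,cc,z))
# scanner top corners from top crop
for p in[(42,101),(172,101),(176,349),(42,350)]: print("scan",onz(mt,tc(*p),.085))
E
```

```text
A tri [ 0.6329 -0.0143  0.1025] z.099 top [ 0.6346 -0.0139  0.099 ] side [ 0.6345 -0.0179  0.099 ]
B tri [ 0.5555 -0.1235  0.1002] z.099 top [ 0.5579 -0.1228  0.099 ] side [ 0.5544 -0.1253  0.099 ]
C tri [ 0.4466 -0.0407  0.1068] z.099 top [ 0.4483 -0.0405  0.099 ] side [ 0.4491 -0.0489  0.099 ]
D tri [0.5251 0.0649 0.1028] z.099 top [0.5263 0.0654 0.099 ] side [0.5266 0.0615 0.099 ]
top blue 74 [235.0946 252.473 ] [229 249  12   8] [0.5215 0.174  0.114 ]
top red 33 [236. 277.] [231 276  11   3] [0.4662 0.1719 0.1   ]
top white 14 [314.9286 234.6429] [313 233   5   4] [ 0.5663 -0.009   0.11  ]
top white 47 [319.7872 241.1064] [316 237   9   9] [ 0.5512 -0.0205  0.11  ]
top white 26 [248.     253.6154] [244 251   8   5] [0.5197 0.1449 0.11  ]
top cork 43 [351.4419 199.0698] [343 195  19  10] [ 0.6528 -0.0943  0.11  ]
top cork 17 [240.8824 203.0588] [237 200   9   6] [0.639  0.1659 0.11  ]
top cork 22 [252.1818 201.6818] [247 200  12   4] [0.6428 0.1395 0.11  ]
top cork 7 [270.8571 203.2857] [269 202   5   4] [0.6396 0.0956 0.11  ]
top cork 38 [317.0789 208.5   ] [315 205   7  12] [ 0.
[... 4925 characters left out ...]
e cork 7 [304.2857 275.5714] [302 274   5   4] [0.5113 0.1088 0.11  ]
side cork 6 [245.8333 284.6667] [244 283   5   4] [0.5929 0.1865 0.11  ]
side cork 8 [239.875 287.375] [238 285   5   5] [0.5983 0.1979 0.11  ]
side cork 17 [229.7647 292.1176] [226 289   8   7] [0.607  0.2173 0.11  ]
side cork 7 [306.7143 299.    ] [305 297   4   5] [0.4756 0.1569 0.11  ]
side cork 11 [336.8182 348.    ] [334 346   8   6] [0.3743 0.2232 0.11  ]
side green 881 [327.0465 251.807 ] [310 230  33  40] [ 0.5336 -0.017   0.06  ]
side green 15 [242.1333 303.4667] [240 302   5   4] [0.6008 0.1951 0.06  ]
scan [0.6029 0.2295 0.085 ]
scan [0.604  0.1523 0.085 ]
scan [0.4563 0.1446 0.085 ]
scan [0.4548 0.2225 0.085 ]
```

Geometry: axis ≈ (0.541, -0.028), pegs at about 9° + 90°k, label at ~34°, window direction ~93°, so turn ≈ 59° CCW. I'll straddle the near peg C. Moving over it.

Request:
send_rows([
  [12,-14,0],
  [35,-41,0],
  [62,-73,0],
  [90,-105,0],
  [118,-138,0],
  [146,-171,0],
  [174,-204,0],
  [201,-235,0],
], roll=[0,0,0,0,0,0,0,0], claw=[0.4,0.4,0.4,0.4,0.4,0.4,0.4,0.4], force=20)

```text
t: 0.77
eef_pos: [0.3469, -0.3381, 0.2311]
tool_rot: [-0.0, 0.982, 0.187, -0.0]
contact_force: [0.2, -0.3, -0.0]
gripper_width: 0.402
grasp_force: 0.0
```

Request:
send_rows([
  [28,-33,0],
  [56,-66,0],
  [84,-99,0],
  [112,-132,0],
  [140,-165,0],
  [168,-198,0],
  [190,-223,0],
  [201,-236,0],
], roll=[2,4,6,8,10,12,14,14], claw=[0.4,0.4,0.4,0.4,0.4,0.4,0.4,0.4])

```text
t: 1.43
eef_pos: [0.4482, -0.0412, 0.2316]
tool_rot: [-0.001, 0.998, 0.068, 0.001]
contact_force: [0.0, -0.8, 0.2]
gripper_width: 0.4
grasp_force: 0.0
```

```bash
cat >>h.py <<'E'
def yaw(o):
    w,x,y,z=o["tool_rot"];return np.degrees(2*np.arctan2(y,x)) 
def go(o,p):
    a=np.radians(yaw(o));d=np.array(p)-o["eef_pos"]
    return np.round(1000*np.array([d[0]*np.cos(a)+d[1]*np.sin(a),d[0]*np.sin(a)-d[1]*np.cos(a),-d[2]]),1)
E
python3 - <<'E'
from station import bot
from h import *
o=bot.get_obs();print(o["t"],o["eef_pos"],yaw(o),o["gripper_width"],go(o,[.4475,-.0405,.231]))
m=bot.camera_model("wrist");i=bot.read_camera("wrist");cv2.imwrite("pics/w1.png",i[:,:,::-1])
np.savez("w1.npz",**m)
E
```

```text
1.4333 [ 0.44820745 -0.04123643  0.23158445] 7.821537462851473 0.3995063100569453 [-0.6 -0.8  0.6]
```

View pics/w1.png

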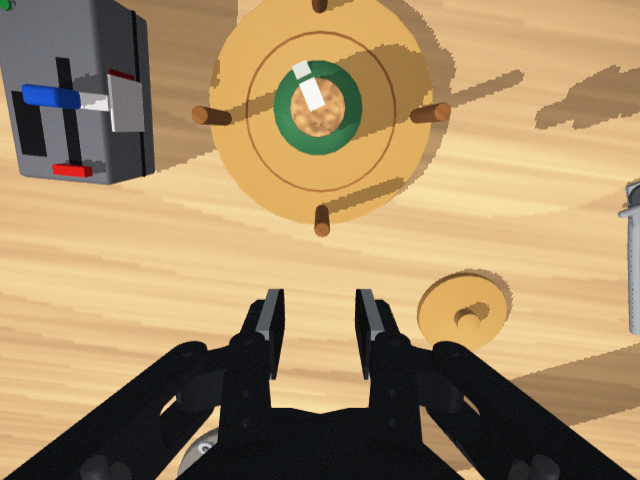

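The wrist view shows the jar (cork centre ≈ (318,108), stripe towards (300,68)), peg tops C (322,229), D (197,114), B (446,111), and the scanner with grip at (50,96). Measuring from it.

```bash
python3 - <<'E'
from h import *
np.set_printoptions(precision=4,suppress=True)
m=dict(np.load("w1.npz"));i=cv2.imread("pics/w1.png")
mt=None
for n,p in[("C",(322,229)),("D",(197,114)),("B",(446,111))]: print(n,onz(m,p,.099))
print("ring",[onz(m,p,.024) for p in((247,111),(395,111),(321,32),(321,190))])
h,S,v=np.moveaxis(cv2.cvtColor(i,cv2.COLOR_BGR2HSV).astype(int),2,0)
roi=np.zeros(h.shape,bool);roi[50:165,265:370]=1
k=(S<60)&(v>140)&roi
b,l=blobs(k,20)
for a,c,bx in b:
    n=l[int(round(c[1])),int(round(c[0]))];ys,xs=np.nonzero(l==n)
    P=np.array([onz(m,q,.110)[:2] for q in zip(xs,ys)]);cc=P.mean(0);w,V=np.linalg.eigh(np.cov((P-cc).T));d=V[:,1]
    print("white",a,c,cc,np.degrees(np.arctan2(d[1],d[0])),np.sqrt(w*12),"at .095",onz(m,c,.095))
k=((S<60)&(v>140)|(h<20)&(S>60))&roi
ys,xs=np.nonzero((((h>3)&(h<22)&(S>60)&(v>80)))&roi & (np.hypot(np.arange(640)[None]-318,np.arange(480)[:,None]-108)<33))
hull=cv2.convexHull(np.stack([xs,ys],1).astype(np.int32));(c,r)=cv2.minEnclosingCircle(hull);print("cork",c,r,onz(m,c,.110),cv2.fitEllipse(hull))
g=cv2.convexHull(np.stack(np.nonzero((h>60)&(h<90)&(S>80)&roi)[::-1],1).astype(np.int32));print("green",cv2.fitEllipse(g)[0],onz(m,cv2.fitEllipse(g)[0],.075))
print("grip",onz(m,(45,96),.114),"scan front edge",[onz(m,p,.085) for p in((135,10),(153,174))],"red",onz(m,(72,170),.1))
E
```

```text
C [ 0.4479 -0.0437  0.099 ]
D [0.5274 0.0661 0.099 ]
B [ 0.556  -0.1262  0.099 ]
ring [array([0.5367, 0.0433, 0.024 ]), array([ 0.5567, -0.1021,  0.024 ]), array([ 0.6145, -0.02  ,  0.024 ]), array([ 0.4689, -0.0402,  0.024 ])]
white 233 [300.9099  69.3047] [ 0.5681 -0.0115] 121.54684981746144 [0.0094 0.0116] at .095 [ 0.5703 -0.0104  0.095 ]
white 509 [311.6031  93.6208] [ 0.5531 -0.0212] -148.67442774057164 [0.0123 0.0206] at .095 [ 0.5545 -0.0207  0.095 ]
cork (318.0, 107.0) 29.410982131958008 [ 0.5447 -0.0271  0.11  ] ((317.39520263671875, 106.89940643310547), (54.85334014892578, 58.798377990722656), 2.175621271133423)
green (317.5531921386719, 107.20877838134766) [ 0.5466 -0.0263  0.075 ]
grip [0.5248 0.1709 0.114 ] scan front edge [array([0.5948, 0.1189, 0.085 ]), array([0.4731, 0.1078, 0.085 ])] red [0.4702 0.1665 0.1   ]
```

Axis ≈ (0.5417,-0.0295), label ≈ 32°, target ≈ 93°, so about 60° CCW. Pegs agree across views within 3 mm. Descending around peg C.

Request:
send_rows([
  [0,1,15],
  [0,1,40],
  [0,1,70],
  [0,1,100],
  [0,1,130],
  [0,1,155],
  [0,1,170],
  [0,1,175],
], roll=[0,0,0,0,0,0,0,0], claw=[0.4,0.4,0.4,0.4,0.4,0.4,0.4,0.4])

```text
t: 2.15
eef_pos: [0.4451, -0.0481, 0.0538]
tool_rot: [-0.0, 0.998, 0.066, -0.002]
contact_force: [0.4, -1.0, 0.5]
gripper_width: 0.402
grasp_force: 0.0
```

Request:
send_rows([
  [0,0,0],
  [0,0,0],
  [0,0,0],
  [0,0,0],
  [0,0,0],
  [0,0,0],
  [0,0,0],
  [0,0,0],
], roll=[0,0,0,0,0,0,0,0], claw=[0.35,0.3,0.27,0.24,0.24,0.24,0.24,0.24])

```text
t: 2.82
eef_pos: [0.4474, -0.0479, 0.0566]
tool_rot: [0.0, 0.998, 0.066, 0.0]
contact_force: [0.8, 0.1, 0.5]
gripper_width: 0.244
grasp_force: 0.0
```

```bash
python3 - <<'E'
from station import bot
from h import *
o=bot.get_obs();print(o["t"],o["eef_pos"],yaw(o))
ax=np.array([.5417,-.0295])
# arc in successive 15-deg calls, 8 rows each, yaw = phi-180
p0=o["eef_pos"][:2]-ax;phi=np.degrees(np.arctan2(p0[1],p0[0]))%360;print(phi,np.hypot(*p0))
for d in np.array([.5,2,4,6.5,9,11.5,13.5,15]):
    a=np.radians(phi+d);p=ax+.095*np.array([np.cos(a),np.sin(a)]);print(d,go(o,[*p,o["eef_pos"][2]]))
E
```

```text
2.8167 [ 0.44741409 -0.04786954  0.0565603 ] 7.5860428219260205
191.02471755411725 0.09605869785582552
0.5 [ 1.1  0.8 -0. ]
2.0 [ 1.3  3.2 -0. ]
4.0 [ 1.7  6.5 -0. ]
6.5 [ 2.3 10.6 -0. ]
9.0 [ 3.1 14.7 -0. ]
11.5 [ 4.1 18.7 -0. ]
13.5 [ 5.  21.9 -0. ]
15.0 [ 5.8 24.3 -0. ]
```

Request:
send_rows([
  [1.1,0.8,0],
  [1.3,2.5,0],
  [1.6,5,0],
  [2.0,8.2,0],
  [2.6,12,0],
  [3.4,16,0],
  [4.5,20.2,0],
  [5.8,24.3,0],
], roll=[-0.5,-1.5,-3,-5,-7.5,-10,-12.5,-15], claw=[0.24,0.24,0.24,0.24,0.24,0.24,0.24,0.24])

```text
t: 3.48
eef_pos: [0.4565, -0.0713, 0.0563]
tool_rot: [-0.0, 0.98, 0.197, 0.0]
contact_force: [-0.6, 1.5, 0.1]
gripper_width: 0.241
grasp_force: 0.3
```

Request:
send_rows([
  [0.3,3.3,0],
  [0.6,6.6,0],
  [1.1,9.9,0],
  [1.7,13.1,0],
  [2.4,16.4,0],
  [3.2,19.6,0],
  [4.2,22.8,0],
  [5.2,25.9,0],
], roll=[-2,-4,-6,-8,-10,-12,-14,-16], claw=[0.24,0.24,0.24,0.24,0.24,0.24,0.24,0.24])

```text
t: 4.15
eef_pos: [0.4711, -0.0932, 0.0562]
tool_rot: [-0.0, 0.943, 0.332, 0.0]
contact_force: [0.3, 0.4, 0.8]
gripper_width: 0.239
grasp_force: 0.3
```

Request:
send_rows([
  [0.3,3.3,0],
  [0.6,6.6,0],
  [1.1,9.9,0],
  [1.7,13.1,0],
  [2.4,16.4,0],
  [3.2,19.6,0],
  [3.7,21.2,0],
  [4.0,22.0,0],
], roll=[-2,-4,-6,-8,-10,-12,-13,-13.5], claw=[0.24,0.24,0.24,0.24,0.24,0.24,0.24,0.24])

```text
t: 4.82
eef_pos: [0.4878, -0.108, 0.0562]
tool_rot: [-0.0, 0.898, 0.439, -0.0]
contact_force: [-0.7, -0.0, 0.3]
gripper_width: 0.243
grasp_force: 0.3
```

```bash
cat >>h.py <<'E'
def label(bot,name):
    """stripe direction (deg) on cork and shoulder, and cork/stripe points, from camera name"""
    m=bot.camera_model(name);i=bot.read_camera(name)[:,:,::-1].copy()
    T=m["camera_from_world"];c=T[:3,:3]@[.5447,-.027,.11]+T[:3,3];c=m["camera_matrix"]@c;u=c[:2]/c[2]
    h,S,v=np.moveaxis(cv2.cvtColor(i,cv2.COLOR_BGR2HSV).astype(int),2,0)
    near=np.hypot(np.arange(640)[None]-u[0],np.arange(480)[:,None]-u[1])<.05*m["camera_matrix"][0,0]/c[2]
    b,l=blobs((S<60)&(v>140)&near,10);out=[]
    for a,cc,bx in b:
        n=l[int(round(cc[1])),int(round(cc[0]))];ys,xs=np.nonzero(l==n)
        P=np.array([onz(m,q,.110)[:2] for q in zip(xs,ys)]);q=P.mean(0);w,V=np.linalg.eigh(np.cov((P-q).T));d=V[:,1]
        out.append((int(a),cc.round(1),q.round(4),round(float(np.degrees(np.arctan2(d[1],d[0]))%180),1),"z.095",onz(m,cc,.095)[:2].round(4)))
    return i,out
E
python3 - <<'E'
from station import bot
from h import *
o=bot.get_obs();print(o["t"],o["eef_pos"],yaw(o),o["contact_force"])
ax=np.array([.5417,-.0295]);p0=o["eef_pos"][:2]-ax;print(np.degrees(np.arctan2(p0[1],p0[0]))%360,np.hypot(*p0))
for n in("top","side"):
    i,out=label(bot,n);cv2.imwrite(f"pics/{n}1.png",i);print(n,*out,sep="\n")
a=cv2.imread("pics/top1.png")[195:305,205:375];b=cv2.imread("pics/side1.png")[195:365,225:385]
cv2.imwrite("pics/c1.png",np.hstack([cv2.resize(a,(440,285),interpolation=2),cv2.resize(b,(268,285),interpolation=2)]))
E
```

```text
4.8167 [ 0.48783533 -0.10803351  0.05616247] 52.12524765800509 [-0.65140186 -0.00868535  0.31368139]
235.5545000874019 0.0952308471519906
top
(23, array([308.4, 244.1]), array([0.5438, 0.0059]), 140.7, 'z.095', array([0.546 , 0.0061]))
(46, array([317.1, 245. ]), array([ 0.5421, -0.0143]), 74.8, 'z.095', array([ 0.5442, -0.0144]))
side
(36, array([324. , 232.4]), array([ 0.5429, -0.0189]), 76.4, 'z.095', array([ 0.5514, -0.0336]))
(30, array([317.2, 243.5]), array([0.5373, 0.0181]), 112.5, 'z.095', array([0.5457, 0.0042]))
```

View pics/c1.png

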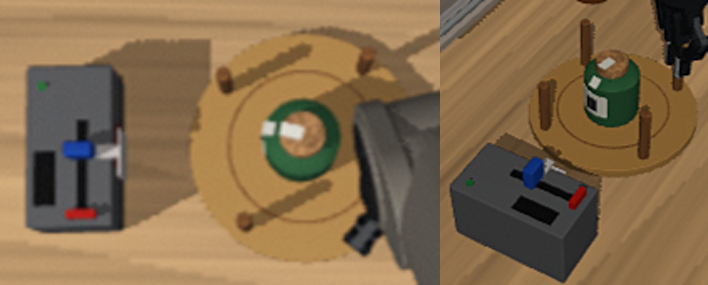

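Label is now near 79° (stripe just short of facing the scanner); pegs D/A visible and the jar is still centred. Turning 14° more, then lifting clear to look.

Request:
send_rows([
  [0.1,1.5,0],
  [0.4,4.5,0],
  [0.8,8.2,0],
  [1.5,12,0],
  [2.3,16,0],
  [3.2,19.6,0],
  [3.9,21.9,0],
  [4.2,22.8,0],
], roll=[-1,-3,-5,-7.5,-10,-12,-13.5,-14], claw=[0.24,0.24,0.24,0.24,0.24,0.24,0.24,0.24])

```text
t: 5.58
eef_pos: [0.5086, -0.1186, 0.0563]
tool_rot: [-0.0, 0.838, 0.546, 0.0]
contact_force: [-1.6, 0.8, 0.5]
gripper_width: 0.234
grasp_force: 0.3
```

Request:
send_rows([
  [0,0,0],
  [0,0,0],
  [0,0,0],
  [0,0,-10],
  [0,0,-30],
  [0,0,-60],
  [0,0,-95],
  [0,0,-120],
], roll=[0,0,0,0,0,0,0,0], claw=[0.3,0.35,0.35,0.35,0.35,0.35,0.35,0.35])

```text
t: 6.25
eef_pos: [0.5089, -0.1181, 0.1795]
tool_rot: [0.001, 0.838, 0.545, 0.001]
contact_force: [1.7, 0.2, 0.1]
gripper_width: 0.352
grasp_force: 0.0
```

```bash
python3 - <<'E'
from station import bot
from h import *
o=bot.get_obs();print(o["t"],o["eef_pos"],yaw(o),go(o,[.44,.04,.30]))
E
```

```text
6.25 [ 0.50890248 -0.11805021  0.17948949] 66.1136892046769 [ 116.6 -127.  -120.5]
```

Request:
send_rows([
  [8,-9,-25],
  [24,-26,-50],
  [40,-44,-70],
  [58,-63,-90],
  [76,-83,-105],
  [94,-102,-115],
  [108,-118,-120],
  [116,-127,-120],
], roll=[6,12,18,25,32,39,46,50], claw=[0.35,0.35,0.35,0.35,0.35,0.35,0.35,0.35])

```text
t: 6.92
eef_pos: [0.4386, 0.0422, 0.2986]
tool_rot: [0.0, 0.99, 0.139, 0.002]
contact_force: [0.7, 0.1, -0.2]
gripper_width: 0.349
grasp_force: 0.0
```

Request:
send_rows([
  [0,0,0],
  [0,0,0],
  [0,0,0],
  [0,0,0],
  [0,0,0],
  [0,0,0],
  [0,0,0],
  [0,0,0],
], roll=[5,10,14,16,16,16,16,16], claw=[0.3,0.3,0.3,0.3,0.3,0.3,0.3,0.3])

```text
t: 7.58
eef_pos: [0.4392, 0.0391, 0.2965]
tool_rot: [0.0, 1.0, 0.001, 0.0]
contact_force: [-0.4, 0.0, 0.1]
gripper_width: 0.298
grasp_force: 0.0
```

```bash
python3 - <<'E'
from station import bot
from h import *
o=bot.get_obs();print(o["t"],o["eef_pos"],yaw(o))
m=bot.camera_model("wrist");np.savez("w2.npz",**m)
for n in("wrist","top","side"):
    i,out=label(bot,n);cv2.imwrite(f"pics/{n}2.png",i);print(n,*out,sep="\n")
E
```

```text
7.5833 [0.43920745 0.03911801 0.29648756] 0.13591014330185294
wrist
(290, array([351.7, 110.6]), array([0.5374, 0.0089]), 176.5, 'z.095', array([0.5383, 0.0075]))
(309, array([378.5, 107.5]), array([ 0.5402, -0.0158]), 88.9, 'z.095', array([ 0.5411, -0.0183]))
top
(51, array([316.9, 246.5]), array([ 0.5385, -0.014 ]), 87.5, 'z.095', array([ 0.5407, -0.0141]))
side
(35, array([325.5, 232.9]), array([ 0.5394, -0.0189]), 97.0, 'z.095', array([ 0.5479, -0.0336]))
(32, array([320.4, 245.2]), array([0.5292, 0.0189]), 114.0, 'z.095', array([0.5374, 0.005 ]))
```

View pics/wrist2.png

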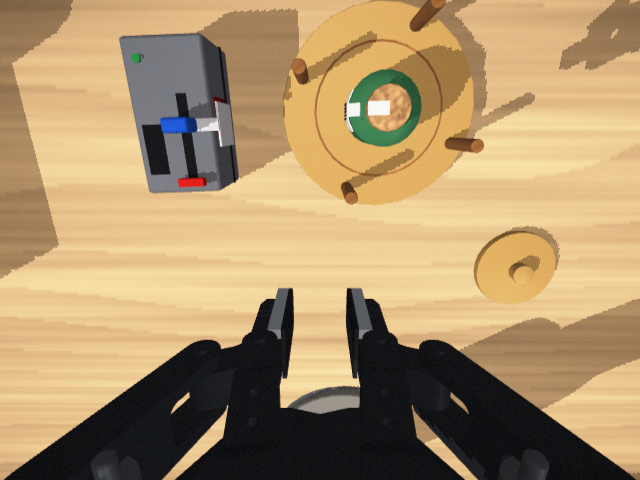

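Wrist view 2: label stripe (378,107)→(352,110) points at the scanner at left; pegs tops about (299,66), (350,196), (478,146); scanner top back edge (121,38)–(150,191). Computing both angles.

```bash
python3 - <<'E'
from h import *
np.set_printoptions(precision=4,suppress=True)
m=dict(np.load("w2.npz"));i=cv2.imread("pics/wrist2.png")
an=lambda d:np.degrees(np.arctan2(d[1],d[0]))%360
h,S,v=np.moveaxis(cv2.cvtColor(i,cv2.COLOR_BGR2HSV).astype(int),2,0)
N=np.hypot(np.arange(640)[None]-388,np.arange(480)[:,None]-107)
ys,xs=np.nonzero((h>3)&(h<22)&(S>60)&(v>80)&(N<26)); hull=cv2.convexHull(np.stack([xs,ys],1).astype(np.int32))
c=cv2.fitEllipse(hull)[0];ck=onz(m,c,.110);print("cork",c,ck)
g=cv2.convexHull(np.stack(np.nonzero((h>60)&(h<90)&(S>80)&(N<60))[::-1],1).astype(np.int32));c=cv2.fitEllipse(g)[0];print("green",c,onz(m,c,.07))
print("stripe from cork",an(onz(m,(378.5,107.5),.11)-ck),"shoulder",[an(onz(m,(351.7,110.6),z)-ck) for z in(.085,.095)])
ax=np.array([.5417,-.0295,.099])
P=[onz(m,p,.099) for p in((299,66),(350,197),(479,146))]
print("pegs",P,[an(p-ax) for p in P],"axis est",(P[0]+P[2])/2)
# scanner top: dark grey, low-sat mask
k=((S<60)&(v<150)&(v>50)).astype(np.uint8);k[:, :100]=0;k[:,245:]=0;k[:20]=0;k[210:]=0
k=cv2.morphologyEx(k,cv2.MORPH_CLOSE,np.ones((15,15)))
b,l=blobs(k,1000);print([(a,bx) for a,_,bx in b])
cn=max(cv2.findContours(k,0,2)[0],key=cv2.contourArea);ap=cv2.approxPolyDP(cv2.convexHull(cn),4,True)[:,0];print(ap.tolist(),[onz(m,p,.085)[:2] for p in ap])
print("back edge",an(onz(m,(121,38),.085)-onz(m,(150,191),.085)))
bl=(h>100)&(h<130)&(S>150)&(N<300);rd=((h<8)|(h>172))&(S>180)&(v>90)
for a,cc,bx in blobs(bl,30)[0]+blobs(rd,30)[0]: print(cc,bx,onz(m,cc,.105))
E
```

```text
cork (388.2499694824219, 107.1348648071289) [ 0.5406 -0.0249  0.11  ]
green (383.94659423828125, 107.90403747558594) [ 0.5423 -0.0282  0.07  ]
stripe from cork 92.13508760575853 shoulder [np.float64(93.21121423639379), np.float64(94.04346416515988)]
pegs [array([0.5765, 0.058 , 0.099 ]), array([0.4541, 0.0069, 0.099 ]), array([ 0.5055, -0.1197,  0.099 ])] [np.float64(68.31005906980874), np.float64(157.4317139377867), np.float64(248.1514167948997)] axis est [ 0.541  -0.0308  0.099 ]
[(np.int32(13483), array([119,  33, 120, 160], dtype=int32))]
[[198, 33], [224, 54], [238, 177], [220, 189], [153, 192], [119, 38]] [array([0.6064, 0.153 ]), array([0.5889, 0.1301]), array([0.4726, 0.1255]), array([0.4597, 0.1458]), array([0.4563, 0.2184]), array([0.6021, 0.2278])]
back edge 1.7383353557747945
[177.9928 124.4847] [160 116  37  17] [0.525  0.1743 0.105 ]
[191.6621 181.7215] [178 178  28   9] [0.4704 0.1677 0.105 ]
```

Label ≈ 92.7°, window direction ≈ 93°: aligned within measurement error, jar 4 mm from the axis. Now the shutter: shut fingers, come down behind the grip (its +x side), push towards -x.

Request:
send_rows([
  [8,-9,0],
  [24,-28,10],
  [42,-49,25],
  [60,-70,45],
  [78,-91,65],
  [96,-112,85],
  [112,-129,100],
  [118,-136,110],
], roll=[0,0,-1,-2,-3,-3,-3,-3], claw=[0,0,0,0,0,0,0,0])

```text
t: 8.4
eef_pos: [0.5579, 0.1778, 0.1842]
tool_rot: [-0.001, 1.0, 0.028, -0.001]
contact_force: [0.1, 0.6, -0.2]
gripper_width: -0.0
grasp_force: 0.0
```

Request:
send_rows([
  [0,0,0],
  [0,0,0],
  [0,0,15],
  [0,0,35],
  [0,0,55],
  [0,0,75],
  [0,0,85],
  [0,0,85],
], roll=[0,0,0,0,0,0,0,0], claw=[0,0,0,0,0,0,0,0])

```text
t: 9.07
eef_pos: [0.5559, 0.1733, 0.1003]
tool_rot: [0.001, 1.0, 0.026, -0.001]
contact_force: [-0.1, -0.6, -0.3]
gripper_width: -0.0
grasp_force: 0.0
```

```bash
python3 - <<'E'
from station import bot
from h import *
o=bot.get_obs();print(o["t"],o["eef_pos"],yaw(o),o["contact_force"],go(o,[.524,.173,.094]))
i,out=label(bot,"top");j,_=label(bot,"side");print(out)
cv2.imwrite("pics/c3.png",np.hstack([cv2.resize(i[185:305,205:375],(400,282),interpolation=2),cv2.resize(j[185:365,225:395],(380,282*380//380),interpolation=2)]))
E
```

```text
9.0667 [0.55593028 0.17330515 0.10032334] 3.016021385667436 [-0.08393663 -0.62002976 -0.31412983] [-31.9  -1.4   6.3]
[(30, array([308. , 247.9]), array([0.5349, 0.0068]), 160.7, 'z.095', array([0.5369, 0.0069])), (52, array([316.8, 246.5]), array([ 0.5384, -0.0138]), 90.8, 'z.095', array([ 0.5405, -0.0139]))]
```

View pics/c3.png

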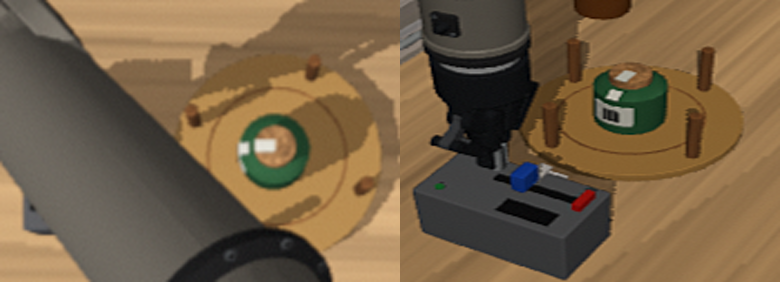

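The fingers stand just behind the blue grip over the scanner top; the jar is unmoved. Pushing.

Request:
send_rows([
  [0,-1,4],
  [-4,-1,4],
  [-9,-1,4],
  [-15,-1,4],
  [-20,-1,4],
  [-25,-1,4],
  [-30,-1,4],
  [-35,-1,4],
], roll=[0,0,0,0,0,0,0,0], claw=[0,0,0,0,0,0,0,0])

```text
t: 9.83
eef_pos: [0.5221, 0.1748, 0.0978]
tool_rot: [-0.0, 1.0, 0.027, 0.001]
contact_force: [0.9, 0.9, 0.5]
gripper_width: -0.003
grasp_force: 1.1
```

Request:
send_rows([
  [-4,0,0],
  [-8,0,0],
  [-12,0,0],
  [-15,0,0],
  [-18,0,0],
  [-20,0,0],
  [-22,0,0],
  [-23,0,0],
], roll=[0,0,0,0,0,0,0,0], claw=[0,0,0,0,0,0,0,0])

```text
t: 10.5
eef_pos: [0.4993, 0.1732, 0.0973]
tool_rot: [-0.0, 1.0, 0.027, 0.0]
contact_force: [5.3, 2.2, -1.7]
gripper_width: 0.004
grasp_force: 2.4
```

Request:
send_rows([
  [-1,0,0],
  [-2,0,0],
  [-3,0,0],
  [-4,0,0],
  [-5,0,0],
  [-5.5,0,0],
  [-6,0,0],
  [-6,0,0],
], roll=[0,0,0,0,0,0,0,0], claw=[0,0,0,0,0,0,0,0])

```text
t: 11.17
eef_pos: [0.499, 0.1731, 0.0978]
tool_rot: [-0.002, 1.0, 0.026, 0.005]
contact_force: [18.7, 3.3, -15.5]
gripper_width: -0.001
grasp_force: 9.8
```

Stalled at 0.499 with rising force: either the stop or jammed. Back off, lift, and look.

Request:
send_rows([
  [4,0,0],
  [8,0,0],
  [14,0,0],
  [16,0,0],
  [16,0,-15],
  [16,0,-40],
  [16,0,-75],
  [16,0,-110],
], roll=[0,0,0,0,0,0,0,0], claw=[0,0,0,0,0,0,0,0])

```text
t: 11.83
eef_pos: [0.5077, 0.1733, 0.2076]
tool_rot: [0.0, 1.0, 0.027, -0.002]
contact_force: [0.4, -0.4, 0.1]
gripper_width: 0.001
grasp_force: 0.0
```

Request:
send_rows([
  [-20,20,-10],
  [-40,45,-20],
  [-60,75,-30],
  [-80,105,-40],
  [-95,130,-50],
  [-95,140,-60],
  [-95,140,-60],
  [-95,140,-60],
], roll=[0,0,0,0,0,0,0,0], claw=[0,0,0,0,0,0,0,0])

```text
t: 12.5
eef_pos: [0.4217, 0.0286, 0.2675]
tool_rot: [0.0, 1.0, 0.026, 0.0]
contact_force: [0.5, 0.1, 0.4]
gripper_width: 0.003
grasp_force: 0.0
```

```bash
python3 - <<'E'
from station import bot
from h import *
np.set_printoptions(precision=4,suppress=True)
o=bot.get_obs();print(o["t"],o["eef_pos"],yaw(o))
m=bot.camera_model("wrist");i,out=label(bot,"wrist");j,o2=label(bot,"side");print(out);print(o2)
for nm,im,mm in(("w",i,m),("s",j,bot.camera_model("side"))):
    h,S,v=np.moveaxis(cv2.cvtColor(im,cv2.COLOR_BGR2HSV).astype(int),2,0)
    for n,k in(("blue",(h>100)&(h<130)&(S>150)),("red",((h<8)|(h>172))&(S>180)&(v>90))):
        for a,cc,bx in blobs(k,30)[0]: print(nm,n,a,cc,bx,onz(mm,cc,.105))
cv2.imwrite("pics/c4.png",np.hstack([cv2.resize(i[0:300],(480,225)),cv2.resize(j[185:365,225:395],(238,225*238//238),interpolation=2)]))
E
```

```text
12.5 [0.4217 0.0286 0.2675] 3.001795965569939
[(348, array([350.1,  90.9]), array([0.5351, 0.0085]), 173.1, 'z.095', array([0.5368, 0.0073])), (404, array([380. ,  85.7]), array([ 0.5404, -0.016 ]), 90.6, 'z.095', array([ 0.5423, -0.0184]))]
[(35, array([325.5, 232.9]), array([ 0.5394, -0.0189]), 97.0, 'z.095', array([ 0.5479, -0.0336])), (32, array([320.4, 245.2]), array([0.5292, 0.0189]), 114.0, 'z.095', array([0.5374, 0.005 ]))]
w blue 656 [161.218  145.8796] [141 137  41  18] [0.482  0.1725 0.105 ]
w red 275 [168.6873 160.0473] [153 156  33   9] [0.47  0.167 0.105]
s blue 6016 [ 94.199  290.6159] [ 45 241  96 102] [0.8309 0.3442 0.105 ]
s blue 171 [299.8889 306.193 ] [294 297  13  19] [0.4794 0.1745 0.105 ]
s red 68 [306.1765 312.6765] [302 306  10  14] [0.4615 0.1814 0.105 ]
```

View pics/c4.png

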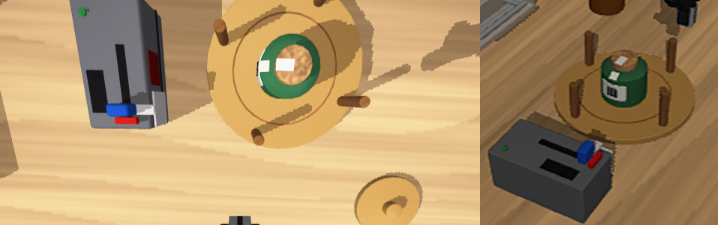

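The window is visibly uncovered (dark red at crop (153,67)) and the grip sits against the red stop; jar and pegs unmoved. Checking the travel numerically in the fixed side view.

```bash
python3 - <<'E'
from station import bot
from h import *
np.set_printoptions(precision=4,suppress=True)
ms,mt=bot.camera_model("side"),bot.camera_model("top")
print("side travel",(onz(ms,(280.05,297.91),.1)-onz(ms,(299.89,306.19),.1)))
def blue(im):
    h,S,v=np.moveaxis(cv2.cvtColor(im,cv2.COLOR_BGR2HSV).astype(int),2,0)
    k=(h>100)&(h<130)&(S>150);k[:200]=0;k[300:]=0;k[:,:205]=0;k[:,270:]=0
    return [(a,c,bx) for a,c,bx in blobs(k,20)[0]]
i=bot.read_camera("top")[:,:,::-1].copy();a,b=blue(cv2.imread("pics/top0.png")),blue(i)
print(a,b);print("top travel",onz(mt,a[0][1],.104)-onz(mt,b[0][1],.104))
cv2.imwrite("pics/gap.png",cv2.resize(cv2.imread("pics/wrist2.png")[100:220,130:270],(560,480),interpolation=2))
E
```

```text
side travel [0.0425 0.0023 0.    ]
[(np.int32(74), array([235.0946, 252.473 ]), array([229, 249,  12,   8], dtype=int32))] [(np.int32(69), array([234.3478, 270.8986]), array([229, 267,  11,   8], dtype=int32))]
top travel [0.0428 0.     0.    ]
```

Travel of about 43 mm from three views fits: the grip started about 7 mm along, with a sliver of window already showing. It now sits about 49–50 mm from the window's centre line, against the red stop, and a 19 N push moved it no further. The jar pixels in the side view haven't changed. Handing in.

```bash
python3 -c "
from station import bot
print(bot.hand_in())"
```

```text
the job is handed in; nothing more can be done
None
```

I turned the turntable until the jar's label faced the scanner window (about 92–93° measured against a 93° target), then slid the shutter to its red end stop, and handed the job in; no verdict was returned.

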